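# Hold a glue block flush on a tilted stage against its stop rod

### The job

Lift the steel stop rod from its wooden rest and push it down past the sprung keeper jaws of the tilting stage until it sits home in both forks with the jaws shut over it, and let go of it. Then pick up the short, wide pale wooden offcut, tilt it to the slope of the stage's metal face and hold it there flat and flush by touch, long side up the slope, midway between the forks, its lower end against the stop rod. Finish while still holding it, pressed on with steady, moderate hand pressure.

Things in the scene. Friction and masses are not known exactly. Their poses are not given: they have to be found in the camera images.
- stop_rod: loose steel rod, 12 mm diameter, 156 mm long, with a dark 15 mm diameter collar 6 mm long at each end; 0.12 kg. Origin at its middle on the axis; its own y runs along the rod. It starts level in the wooden rest
- rod_rest: fixed wooden rest, base 50 x 100 x 8 mm, with two notched posts 43 mm either side of the middle (along its own y) that carry the rod with its axis 40 mm above the table; the middle 70 mm of the rod is free to grip from above. Origin at the centre of its underside
- stage: fixed tilting stage, grey base 160 x 150 x 10 mm. Own x points up the slope, own y along the rod's place. Origin on the table straight below the rod's place; base from x = -38 to 122 mm. Two dark U-forks 8 mm thick stand at y = -48 and +48 mm: slot 14 mm wide in x, floor 39 mm above the table, open upward, x+ wall flared, up to 60 mm above the table
- seat (a point): where the middle of the seated rod's axis belongs, 45 mm above the stage's origin; axes as the stage's. Between the forks (|y| < 22 mm) the space is free for fingers 38 mm either way along x, down to 10 mm above the table. The rod's collars must lie outside the jaws: 10 mm of play along y
- keeper (a joint): sprung hinge of the keeper: two round-nosed jaws on one shaft at y = -58 and +58 mm of the stage, on its x- side, noses overhanging the rod's place. 0 = shut; the rod pushed down with about 10 N (up to 15 N) turns it to about 0.06 rad, and it snaps back to 0 when the rod is home
- tilt_face: sloped dark steel face plate, 102 x 84 x 10 mm, locked at a slope of 18 to 32 degrees, differing each time. Origin on the seated rod's axis (the hinge line), own x up the slope, own z square out of the face. The face is at z = -8 mm, x = 14 to 116 mm, y = -42 to 42 mm; a finger notch 46 mm wide in y runs from its lower edge up to x = 52 mm
- slope (a point): point on the plane of the face, at x = 51 mm, y = 0, z = -8 mm of tilt_face (its axes): the middle of the block's underside belongs here when its lower end touches the seated rod (rod radius 6 mm + half the block's length 45 mm)
- block: loose pale wooden offcut, 60 mm (own x) x 90 mm (own y) x 22 mm high, about 0.09 kg, lying flat on the table; the shortest and widest of the three offcuts (the others are 45 x 140 and 50 x 110 mm). Origin at the centre of its underside. Gripped across its 60 mm width
- block_mid (a point): centre of the block, 11 mm above its underside; axes as the block's

How it is judged:
By the outcome, as a careful person would: the job done as asked, in the order asked, and still so for the second after the job is handed in, while the arm keeps its last pose, push and grip.
It also fails if it takes over 58 s, if anything falls off the work surface, if the arm or the gripper's body presses on something with over 40 N, if the wrist force passes 120 N, or if a joint passes its speed limit or range.

### The arm

A 6-joint arm with a two-finger parallel gripper is mounted at the origin on the work surface; the furniture and walls round the work are solid. World frame = base frame: x ahead of the robot, y to its left, z up, the work surface at z = 0. Lengths are in m, angles in rad, forces in N, time in s.
With the tool pointing down it reaches from about 0.35 to 0.975 m from the base axis. Payload 7.1 kg.
Tool frame: the origin (TCP) lies midway between the tips of the shut fingers; the grasp point (between the pads) lies 19 mm behind it; z points along the fingers, y is the line along which they close (so a half turn about z gives the same grasp; the last joint's range is limited). The gripper opens to 88 mm and grips with 3 to 60 N. Pads are 20 mm wide; open, the fingers measure 115 mm over their backs; the gripper's body (75 mm by 178 mm) begins 61 mm behind the grasp point.
Start: joints at [-1.255, 0.423, 1.63, -0, 1.089, -0.019], TCP at [0.205, -0.59, 0.223] pointing down, gripper open.
Joint ranges: [-3, 3], [-0.9, 2.11], [0.09, 2.58], [-1.31, 4.45], [0.11, 2.69], [-2.54, 2.54]. Speed limits (rad/s): [2.39, 2.39, 3.01, 3.14, 3.14, 3.14].

### API

Orientations are given as a unit quaternion [w, x, y, z].
In Python, from station import manip, kin, viewer, nets gives the robot as it stands. Calls block until the motion is done:
- manip.move_pose(position, orientation): joint-space move of the TCP to a pose.
- manip.movel(position, frame=None, v=0.15, until_force=None): straight line of the TCP; frame=None keeps the orientation; v is the mean speed in m/s. With until_force (N) it stops when the force on the tool has changed by that much, and returns True; else False.
- manip.movej(angles): joint-space move.
- manip.command_gripper(opening): opening from 0.0 (shut) to 1.0 (fully open); the grip force is fixed at half the most; returns when the fingers have stopped.
- manip.wait(seconds).
- kin.inverse_kinematics(position, orientation): joint angles nearest the present ones, or None.
- viewer.read_camera(name): name is "scene" or "top" or "wrist"; returns the picture (480x640x3 uint8, red, green, blue); there is no depth.
- viewer.camera_info(name): a dict with "intrinsics" (3x3 intrinsics, pixels), "T" (4x4, takes a point from camera to world coordinates); the wrist camera has in their place "tool_from_camera" (4x4, takes a point from camera to tool coordinates, whose origin is the TCP and whose axes are the flange's). Camera axes: x right, y up, looking along -z (the intrinsics and any distortion apply to the point x, -y, -z); pixel columns grow to the right and rows downward; lengths in m; the calibration is good to about 2 mm. A picture is of the moment at which its call begins: read the wrist's pose just before it. camera_info takes no time and is no camera call.
A pose or a line that the arm cannot do raises manip.MotionError and nothing moves.
- manip.job_done(): hands the job in; it is judged then, once.
Trained networks look in the newest picture that a camera, given by its name, has taken for a name from the list of things; names that differ only in an ending like _2 or _b are one class to them, and where a whole thing is asked for, a point or a joint stands for the part that bears it (a point fixed in the world has none). Each returns a list of dicts, best first, with "conf" (0 to 1); they miss things now and then, are a little off and sometimes report something else, mostly with a low value. They report only what shows in the picture. A call takes as long as a camera call.
- nets.recognise(camera, query): "bbox" ([centre column, centre row, width, height] in pixels, round what is visible of it).
Readings, each from a call of its own:
- manip.get_time(): time.
- manip.get_joint_pos(): joint angles.
- manip.get_qvel(): joint speeds.
- manip.get_effort(): joint torques, N m.
- manip.get_tcp_pos(): TCP position.
- manip.get_ee_rot(): TCP orientation.
- manip.get_ft_force(): force on the tool from outside, world axes, zero at the start.
- manip.get_ft_torque(): the same for the moment, N m.
- manip.get_grip_width(): opening from 0.0 (shut) to 1.0 (fully open).
- manip.get_finger_force(): force on a finger pad.
Only numpy, scipy, OpenCV 4.12 (cv2) and the standard library are available. Lean on these libraries where they do the work, as an engineer would, in place of code of your own. Each camera call takes 0.05 s, during which the arm holds its last target. There are 200 camera calls.

## Working session

There is one attempt and no reset: what is moved stays moved. The work goes in short steps, each a Python script; the robot and the scene stay as the last script left them, time stands still between calls to the robot, and variables do not carry over. Pictures are saved under pics/ and viewed, at most 10 in all, crops included, and the job is handed in when it is done.

```bash
ls; mkdir -p pics; python3 - <<'E'
from station import manip, kin, viewer, nets
import cv2, numpy as np
np.set_printoptions(precision=4,suppress=True)
for c in ["scene","top"]:
    im=viewer.read_camera(c); cv2.imwrite(f"pics/{c}0.png",im[:,:,::-1])
    print(c,viewer.camera_info(c))
    for q in ["stop_rod","rod_rest","stage","keeper","tilt_face","block"]:
        print(q,[(round(d["conf"],2),np.round(d["bbox"],1)) for d in nets.recognise(c,q)][:3])
print(viewer.camera_info("wrist"),manip.get_time(),manip.get_ee_rot(),manip.get_ft_force())
E
```

```text
pics
station.py
scene {'intrinsics': array([[566.0008,   0.    , 313.625 ],
       [  0.    , 566.0008, 243.8674],
       [  0.    ,   0.    ,   1.    ]]), 'T': array([[-0.5768,  0.6134, -0.5395, -0.2527],
       [-0.8168, -0.4237,  0.3915,  0.4635],
       [ 0.0116,  0.6665,  0.7455,  1.1148],
       [ 0.    ,  0.    ,  0.    ,  1.    ]])}
stop_rod [(0.59, array([356.7, 221.6,  31.8,  29.7]))]
rod_rest [(0.78, array([357.7, 231.7,  33.4,  33.2]))]
stage [(0.75, array([221.4, 320.4,  94.2,  87.1]))]
keeper [(0.67, array([197.1, 326.4,  37.4,  45.2]))]
tilt_face [(0.8, array([224.4, 303.5,  54.1,  55.3]))]
block []
top {'intrinsics': array([[461.2358,   0.    , 322.6742],
       [  0.    , 461.2358, 240.0304],
       [  0.    ,   0.    ,   1.    ]]), 'T': array([[ 0.0003,  0.9906, -0.1369,  0.3555],
       [-0.9997, -0.0028, -0.0222, -0.0972],
       [-0.0224,  0.1369,  0.9903,  1.1201],
       [ 0.    ,  0.    ,  0.    ,  1.    ]])}
stop_rod [(0.56, array([397.1, 239.3,   9.6,  65.4])), (0.52, array([459.8, 255.4,  39.3,  34.4]))]
rod_rest [(0.86, array([393.4, 239.8,  21.5,  41.7]))]
stage [(0.63, array([213.9, 256.1,  69.4,  61.9]))]
keeper [(0.45, array([184.5, 256.9,  12.4,  51.1]))]
tilt_face [(0.63, array([211.8, 255.8,  39.3,  42.5]))]
block [(0.77, array([460.5, 254.5,  44.3,  30.4]))]
{'intrinsics': array([[418.0589,   0.    , 315.3286],
       [  0.    , 418.0589, 231.1505],
       [  0.    ,   0.    ,   1.    ]]), 'tool_from_camera': array([[ 0.0005,  0.9535,  0.3014,  0.0832],
       [ 1.    , -0.0006,  0.0001,  0.001 ],
       [ 0.0003,  0.3014, -0.9535, -0.1618],
       [ 0.    ,  0.    ,  0.    ,  1.    ]])} 0.7 [0.     0.986  0.1666 0.    ] [-0.399   0.4169  0.2744]
```

View pics/scene0.png

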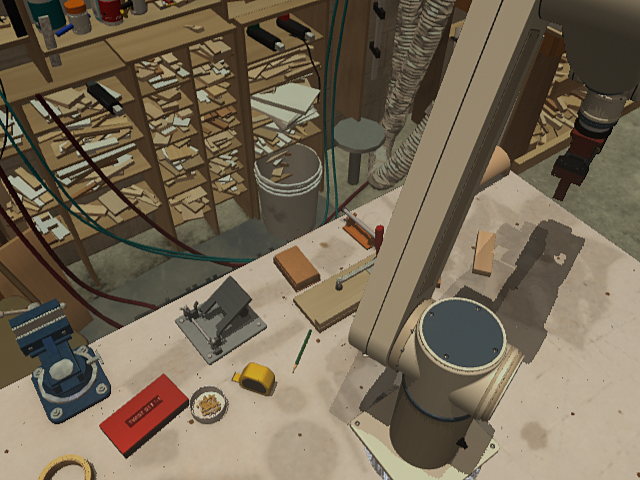

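View pics/top0.png

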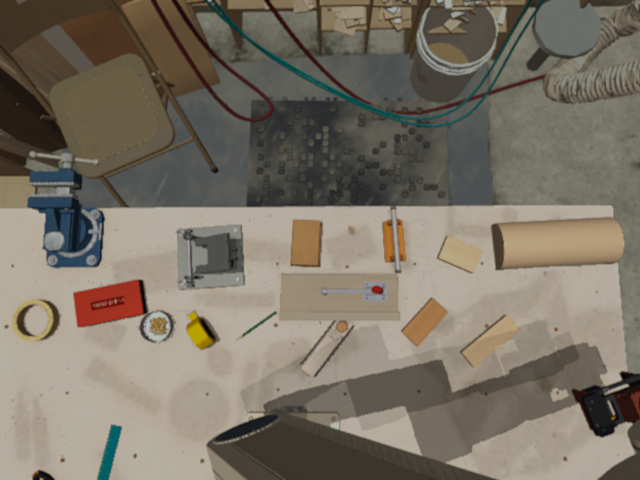

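The top view shows the stage at (210,256) with the jaws on its left side, the rod on its rest at (395,240), roughly along world x, and the pale block at (460,254). Next I'll get a close wrist view of each.

```bash
cat > h.py <<'E'
from station import manip, kin, viewer, nets
import cv2, numpy as np
from scipy.spatial.transform import Rotation as Rn
np.set_printoptions(precision=4,suppress=True)
def quat(R): return np.roll(Rn.from_matrix(R).as_quat(),1)
def rot(q): return Rn.from_quat(np.roll(q,-1)).as_matrix()
def down(ang):  # tool down, tool x at heading ang
    c,s=np.cos(ang),np.sin(ang); return np.array([[c,s,0],[s,-c,0],[0,0,-1.]])
def wristT(p,q):
    T=np.eye(4);T[:3,:3]=rot(q);T[:3,3]=p; return T@viewer.camera_info("wrist")["tool_from_camera"]
def ray(K,T,px,z):
    px=np.atleast_2d(px); d=np.c_[(px[:,0]-K[0,2])/K[0,0],-(px[:,1]-K[1,2])/K[1,1],-np.ones(len(px))]@T[:3,:3].T
    return T[:3,3]+d*((z-T[2,3])/d[:,2])[:,None]
def proj(K,T,P):
    c=(np.atleast_2d(P)-T[:3,3])@T[:3,:3]; return np.c_[K[0,2]+K[0,0]*c[:,0]/-c[:,2],K[1,2]-K[1,1]*c[:,1]/-c[:,2]]
def snap(name):
    p,q=manip.get_tcp_pos(),manip.get_ee_rot(); im=viewer.read_camera("wrist")
    cv2.imwrite(f"pics/{name}.png",im[:,:,::-1]); T=wristT(p,q); np.save(f"pics/{name}.npy",T); return im,T
KW=viewer.camera_info("wrist")["intrinsics"]
E
python3 - <<'E'
from h import *
i=viewer.camera_info("top")
for n,px,z in [("block",(460.5,254.5),.02),("rest",(394,240),.03),("stage",(210,256),.01)]:
    P=ray(i["intrinsics"],i["T"],px,z)[0]; print(n,P)
    # optical axis at tool down: x offset from TCP to viewed point
    h=.24; off=0.0832-(h+.1618-z)*.3014/.9535
    a=0.0
    for a in (0,np.pi):
        pos=[P[0]-off*np.cos(a),P[1],h]
        if kin.inverse_kinematics(pos,quat(down(a))) is not None: break
    print(a,pos)
    manip.move_pose(pos,quat(down(a))); snap("w_"+n)
    for q in ["stop_rod","rod_rest","stage","keeper","tilt_face","block"]:
        print(q,[(round(d["conf"],2),np.round(d["bbox"],1)) for d in nets.recognise("wrist",q)][:2])
    print(manip.get_time(),manip.get_joint_pos())
E
cd pics; python3 -c "
import cv2,numpy as np
cv2.imwrite('comb.png',cv2.resize(np.hstack([cv2.imread(f'w_{n}.png') for n in('block','rest')]),(800,300)))"
```

```text
block [ 0.4719 -0.4009  0.02  ]
0 [np.float64(0.50941759473638), np.float64(-0.4009015404658386), 0.24]
stop_rod [(0.96, array([138.2, 193.8,  51. , 173.8]))]
rod_rest [(0.6, array([150.1, 192.7,  75.9, 109.8]))]
stage []
keeper [(0.23, array([316.1, 225.2, 107.9,  93.3]))]
tilt_face [(0.41, array([314.5, 224.2, 106.8,  95.7]))]
block [(0.95, array([315.5, 226. , 108.6,  94.3]))]
2.3917 [-0.6861  0.4394  1.5609 -0.      1.1413  0.8856]
rest [ 0.5059 -0.2424  0.03  ]
0 [np.float64(0.5401876003589043), np.float64(-0.2423999256255002), 0.24]
stop_rod [(0.77, array([316.9, 229.5,  24.8, 163.7]))]
rod_rest [(0.89, array([316.4, 226.7,  56.7, 108.7]))]
stage []
keeper []
tilt_face [(0.35, array([472.2, 256.4, 115.2,  93.7]))]
block [(0.9, array([474.9, 257.2, 113.4,  94.2]))]
3.4333 [-0.4435  0.3562  1.6894 -0.0001  1.0961  1.1287]
stage [0.4706 0.2018 0.01  ]
0 [np.float64(0.5112371140036851), np.float64(0.20182735656910852), 0.24]
stop_rod []
rod_rest []
stage [(0.78, array([309.4, 230.2, 174.9, 166.7]))]
keeper [(0.71, array([249.6, 243.5,  41.6, 143.8]))]
tilt_face [(0.66, array([337.4, 251.2, 121.7, 108.5]))]
block []
5.4167 [ 0.3535  0.2924  1.7822 -0.      1.067   1.9251]
```

View pics/comb.png

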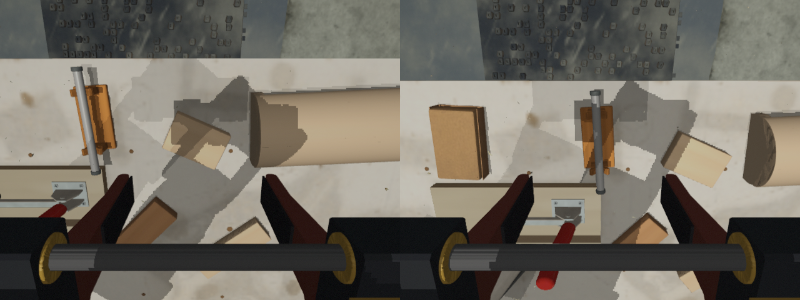

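View pics/w_stage.png

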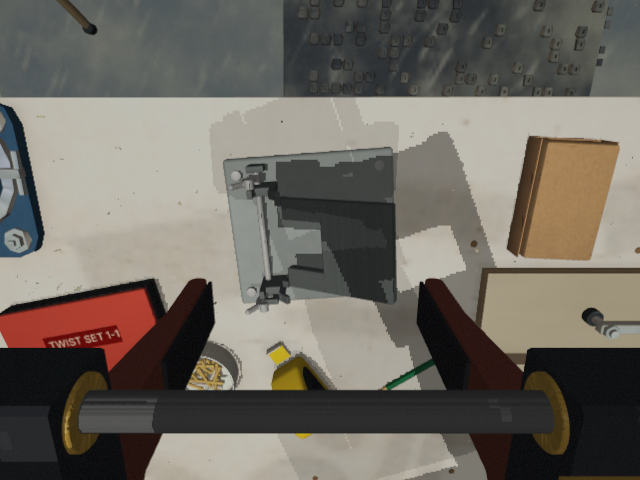

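The rod lies near (1196→ 316,230) in the rest view, the block is at (315,226) in its own view, and the stage base corners are near (225,160), (393,148), (396,303) and (243,303), with the keeper shaft on the left. I'll zoom in for exact corners.

```bash
cd pics; python3 - <<'E'
import cv2,numpy as np
s=cv2.imread('w_stage.png')[143:313,213:413]; s=cv2.convertScaleAbs(s,alpha=1.5,beta=25)
s=cv2.resize(s,None,fx=3.5,fy=3.5,interpolation=cv2.INTER_CUBIC)
for i in range(0,200,20): cv2.putText(s,str(213+i),(int(i*3.5),8),0,.3,(0,0,255));cv2.line(s,(int(i*3.5),10),(int(i*3.5),16),(0,0,255))
for i in range(7,170,20): cv2.putText(s,str(143+i),(0,int(i*3.5)),0,.3,(0,0,255))
cv2.imwrite('z_stage.png',s)
a=cv2.imread('w_block.png')[160:290,240:390]; b=cv2.imread('w_rest.png')[130:330,270:370]
a=cv2.resize(a,None,fx=3,fy=3,interpolation=cv2.INTER_CUBIC);b=cv2.resize(b,None,fx=3,fy=3,interpolation=cv2.INTER_CUBIC)
c=np.zeros((600,750,3),np.uint8);c[:390,:450]=a;c[:,450:]=b;cv2.imwrite('z_br.png',c)
E
```

```text
(no output)
```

View pics/z_stage.png

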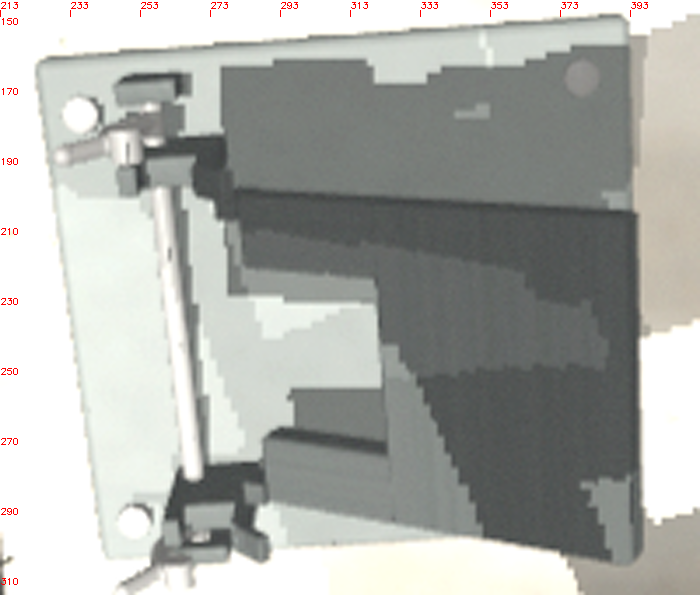

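View pics/z_br.png

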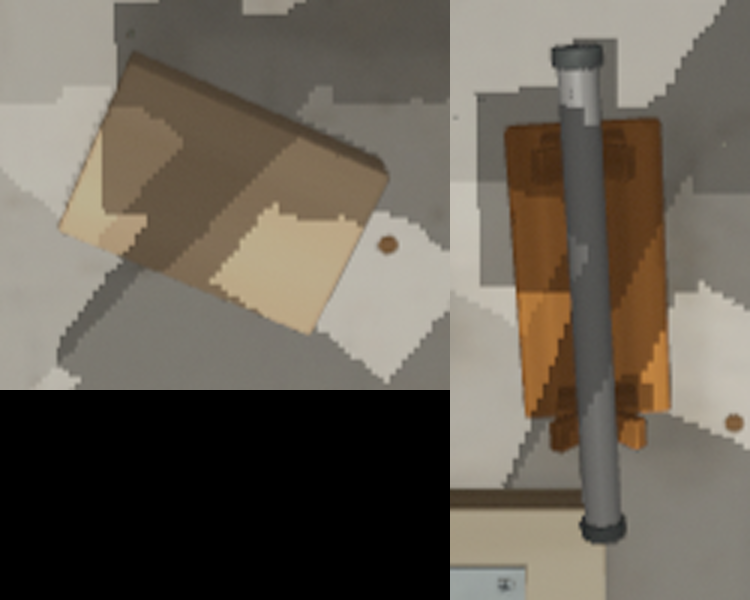

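```bash
python3 - <<'E'
from h import *
from scipy.optimize import least_squares
Tb,Tr,Ts=[np.load(f"pics/w_{n}.npy") for n in("block","rest","stage")]
b=np.array([(126,68),(388,179),(310,334),(60,230)])/3+[240,160]
B=ray(KW,Tb,b,.022)[:,:2]; print("block",B.mean(0),np.linalg.norm(np.roll(B,-1,0)-B,axis=1))
print("yaws long",[np.degrees(np.arctan2(*(d[::-1]))) for d in (B[1]-B[0],B[2]-B[3],B[0]-B[3],B[1]-B[2])])
r=np.array([(577,50),(603,538)])/3+[270-150,130]
R=ray(KW,Tr,r,.04)[:,:2]; d=R[0]-R[1]; print("rod",R,R.mean(0),np.linalg.norm(d),np.degrees(np.arctan2(d[1],d[0])))
def mod(p):
    X,Y,a,s=p; c,sn=np.cos(a),np.sin(a); M=np.array([[c,-sn,0],[sn,c,0],[0,0,1]])
    base=np.array([(-.038,.075,.01),(-.038,-.075,.01),(.122,.075,.01)])
    f=np.array([(.116,.042,-.008),(.014,-.042,-.008),(.052,.023,-.008),(.052,-.023,-.008)])
    F=np.c_[f[:,0]*np.cos(s)-f[:,2]*np.sin(s),f[:,1],.045+f[:,0]*np.sin(s)+f[:,2]*np.cos(s)]
    return np.vstack([base,F])@M.T+[X,Y,0]
m=np.array([(36,60),(105,559),(628,15),(636,222),(265,500),(376,278),(388,455)])/3.5+[213,143]
w=np.array([1,1,1,.5,.5,.5,.5])[:,None]
o=least_squares(lambda p:((proj(KW,Ts,mod(p))-m)*w).ravel(),[.47,.23,-1.57,.4],loss="soft_l1")
print(o.x,np.degrees(o.x[2:])); print(proj(KW,Ts,mod(o.x))-m)
o2=least_squares(lambda p:(proj(KW,Ts,mod([*p,.4]))-m)[:3].ravel(),[.47,.23,-1.57]);print(o2.x,np.degrees(o2.x[2]),(proj(KW,Ts,mod([*o2.x,.4]))-m)[:3])
E
```

```text
block [ 0.475  -0.4012] [0.089  0.0578 0.0881 0.0568]
yaws long [np.float64(-113.40966690211928), np.float64(-114.02637282564253), np.float64(-23.102499946444123), np.float64(-23.978851287081106)]
rod [[ 0.5853 -0.2416]
 [ 0.4305 -0.2498]] [ 0.5079 -0.2457] 0.15500332784192142 3.045150925466099
[ 0.4691  0.2433 -1.4995  0.5037] [-85.9123  28.862 ]
[[-0.6309 -0.4139]
 [-0.4186  1.5355]
 [ 2.0519 -0.0106]
 [-1.4599 -1.2994]
 [ 0.8628  0.3365]
 [ 0.1959  0.2905]
 [ 0.3211 -0.1019]]
[ 0.4692  0.2436 -1.4969] -85.7664952235399 [[-1.1242 -0.4695]
 [-0.4955  1.4668]
 [ 1.5539 -0.5128]]
```

```bash
python3 - <<'E'
from h import *
S=np.array([.4692,.2435]); a=-1.498; ux=np.array([np.cos(a),np.sin(a)])
P=S+ux*.042; h=.24; off=.0832-(h+.1618-.01)*.3014/.9535
manip.move_pose([P[0]+off,P[1],h],quat(down(np.pi))); snap("w_stage2")
print(manip.get_time(),manip.get_joint_pos())
manip.command_gripper(0)
# tool y along stage x: heading = a+90deg (+180 -> present side)
q=down(a+np.pi/2+np.pi)
for X in (.040,.086):
    zc=.045+np.tan(.504)*(X+.0135)-.0091; p=S+ux*X
    if X<.05: manip.move_pose([*p,zc+.06],quat(q))
    else: manip.movel([*p,zc+.02],v=.1)
    manip.movel([*p,zc+.012],v=.1)
    f0=manip.get_ft_force()
    hit=manip.movel([*p,zc-.015],v=.02,until_force=3)
    t=manip.get_tcp_pos(); print(X,hit,t,t[2]-zc,manip.get_ft_force()-f0,manip.get_time())
    manip.movel([*p,zc+.02],v=.1)
print(manip.get_time())
E
cd pics; python3 - <<'E'
import cv2
s=cv2.imread('w_stage2.png')[130:330,210:430]; s=cv2.convertScaleAbs(s,alpha=1.5,beta=25)
cv2.imwrite('z_stage2.png',cv2.resize(s,None,fx=3,fy=3,interpolation=cv2.INTER_CUBIC))
E
```

```text
8.0667 [ 0.412   0.1803  1.933  -0.      1.0283 -1.1585]
0.04 True [0.4721 0.2036 0.0632] -0.002188244009481588 [-1.9076 -0.8462  8.9964] 11.3917
0.086 True [0.4755 0.1576 0.0893] -0.0015005821874126274 [-1.3038 -0.3954  7.4275] 13.4667
13.8333
```

View pics/z_stage2.png

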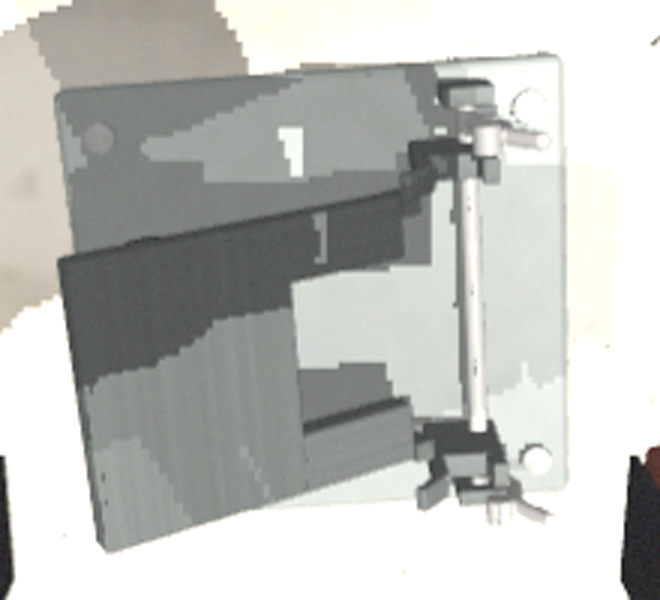

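```bash
python3 - <<'E'
from h import *
from scipy.optimize import least_squares
T1,T2=np.load("pics/w_stage.npy"),np.load("pics/w_stage2.npy")
def mod(p,P):
    X,Y,a=p; s=np.radians(29.3); c,sn=np.cos(a),np.sin(a); M=np.array([[c,-sn,0],[sn,c,0],[0,0,1]]); out=[]
    for k,x,y in P:
        out.append((x,y,.01) if k==0 else (x*np.cos(s)+.008*np.sin(s),y,.045+x*np.sin(s)-.008*np.cos(s)))
    return np.array(out)@M.T+[X,Y,0]
P1=[(0,-.038,.075),(0,-.038,-.075),(0,.122,.075),(1,.014,-.042),(1,.052,.023),(1,.052,-.023)]
m1=np.array([(36,60),(105,559),(628,15),(265,500),(376,278),(388,455)])/3.5+[213,143]
P2=[(0,-.038,-.075),(0,.122,-.075),(0,-.038,.075),(1,.014,.042),(1,.052,-.023),(1,.052,.023)]
m2=np.array([(563,55),(57,92),(566,488),(412,460),(293,283),(305,434)])/3+[210,130]
r1=lambda p:(proj(KW,T1,mod(p,P1))-m1).ravel(); r2=lambda p:(proj(KW,T2,mod(p,P2))-m2).ravel()
for f in (r1,r2,lambda p:np.r_[r1(p),r2(p)]):
    o=least_squares(f,[.47,.24,-1.5],loss="soft_l1"); print(o.x,np.degrees(o.x[2]))
    print(o.fun.reshape(-1,2).T)
E
```

```text
[ 0.4693  0.2435 -1.4987] -85.86961134159532
[[-0.9233 -0.572   1.7741  0.6612 -0.2348 -0.0502]
 [-0.5685  1.4043 -0.2985  0.2069  0.1878 -0.1458]]
[ 0.4694  0.2447 -1.5023] -86.0769769608208
[[ 0.6002 -2.58    0.8572  0.9399 -0.3759 -0.4942]
 [-0.2281 -0.6864  2.2904 -0.1129  0.2548  0.0334]]
[ 0.4693  0.2441 -1.5003] -85.95846710103811
[[-1.4454 -1.2605  1.2672 -0.0391 -0.8866 -0.7587 -0.2399 -3.3848  0.406
   0.3658 -1.1639 -1.1445]
 [-0.6962  1.3162 -0.1568  0.1856  0.2132 -0.1169 -0.3865 -0.4864  2.1446
  -0.1616  0.2867  0.056 ]]
```

```bash
python3 - <<'E'
from h import *
S=np.array([.4693,.2441]); a=-1.5003
R=np.array([.5079,-.2452]); hr=np.radians(183.05)
t0=manip.get_tcp_pos(); manip.movel([t0[0],t0[1],.16],v=.3)
manip.move_pose([*R,.13],quat(down(hr))); manip.command_gripper(.45)
manip.movel([*R,.025],v=.12)
manip.command_gripper(0); print(manip.get_grip_width()*88,manip.get_finger_force(),manip.get_time())
manip.movel([*R,.18],v=.25); print(manip.get_grip_width()*88)
q=quat(down(a+np.pi/2+np.pi))
manip.move_pose([*S,.15],q); manip.movel([*S,.066],v=.15)
f0=manip.get_ft_force(); print(manip.get_tcp_pos(),f0,manip.get_grip_width()*88,manip.get_time())
snap("pre")
hit=manip.movel([*S,.0295],v=.025,until_force=22)
print(hit,manip.get_tcp_pos(),manip.get_ft_force()-f0,manip.get_grip_width()*88,manip.get_time())
snap("in")
E
cd pics; python3 - <<'E'
import cv2,numpy as np
cv2.imwrite('pi.png',np.hstack([cv2.resize(cv2.imread(f'{n}.png')[150:450,170:470],(400,400)) for n in('pre','in')]))
E
```

```text
10.87526595216213 29.99637007713318 18.0
11.301798807728794
[0.4699 0.244  0.0664] [-0.8809  0.1693 -1.492 ] 11.199052169433845 21.2667
True [0.4697 0.2446 0.0324] [-1.0996 -0.6121  9.8844] 11.02503537175749 22.575
```

View pics/pi.png

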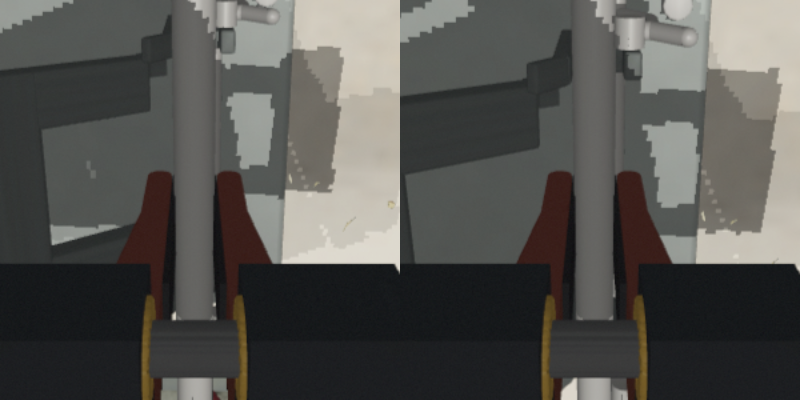

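```bash
python3 - <<'E'
from h import *
S=np.array([.4693,.2441])
for z in (.031,.0295,.028):
    hit=manip.movel([*S,z],v=.02,until_force=20)
    manip.wait(.1); print(hit,manip.get_tcp_pos(),manip.get_ft_force(),manip.get_grip_width()*88,manip.get_time())
    if hit: break
im,_=snap("in2"); 
cv2.imwrite("pics/in2z.png",cv2.resize(im[60:360,150:490,::-1],(680,600),interpolation=cv2.INTER_CUBIC))
E
```

```text
False [0.4697 0.2446 0.0323] [-3.5665  1.5673 16.7808] 11.422700000042845 22.975
False [0.47   0.2446 0.0318] [-6.8142  0.6224 27.9233] 11.41452556929611 23.325
False [0.4705 0.2447 0.0308] [-7.1383 -0.9818 32.8393] 11.221247229469792 23.675
```

View pics/in2z.png

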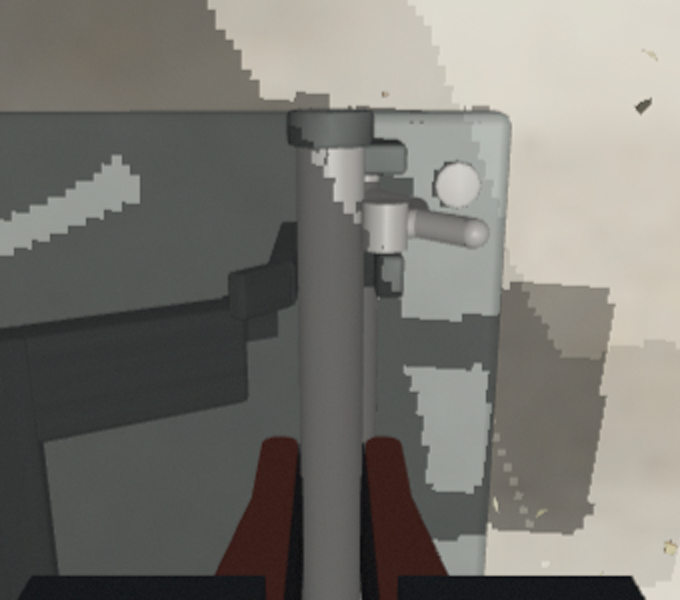

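```bash
python3 - <<'E'
from h import *
S=np.array([.4693,.2441]); a=-1.5003; uy=np.array([-np.sin(a),np.cos(a)])
print(manip.get_ft_torque())
manip.command_gripper(.45); print(manip.get_tcp_pos(),manip.get_ft_force())
manip.movel([*S,.075],v=.12); snap("rel")
manip.command_gripper(0)
for y in (.027,-.027):
    p=S+uy*y; manip.movel([*p,.07],v=.15); manip.movel([*p,.06],v=.1)
    f0=manip.get_ft_force()
    hit=manip.movel([*p,.044],v=.02,until_force=12)
    manip.wait(.05); print(y,hit,manip.get_tcp_pos(),manip.get_ft_force()-f0,manip.get_time())
    manip.movel([*p,.07],v=.15)
im,_=snap("rel2"); print(manip.get_time())
E
python3 - <<'E'
import cv2,numpy as np
cv2.imwrite('pics/relz.png',np.hstack([cv2.resize(cv2.imread(f'pics/{n}.png')[60:400,190:450],(400,523)) for n in('rel','rel2')]))
E
```

```text
[-0.1191  0.9636  0.0871]
[0.4692 0.244  0.0277] [ 0.3789 -0.196   0.2234]
0.027 True [0.4964 0.2462 0.051 ] [-2.3117 -0.1021  9.2054] 26.8667
-0.027 True [0.4426 0.2424 0.051 ] [-2.5829 -0.9256 11.0118] 28.5
28.8333
```

View pics/relz.png

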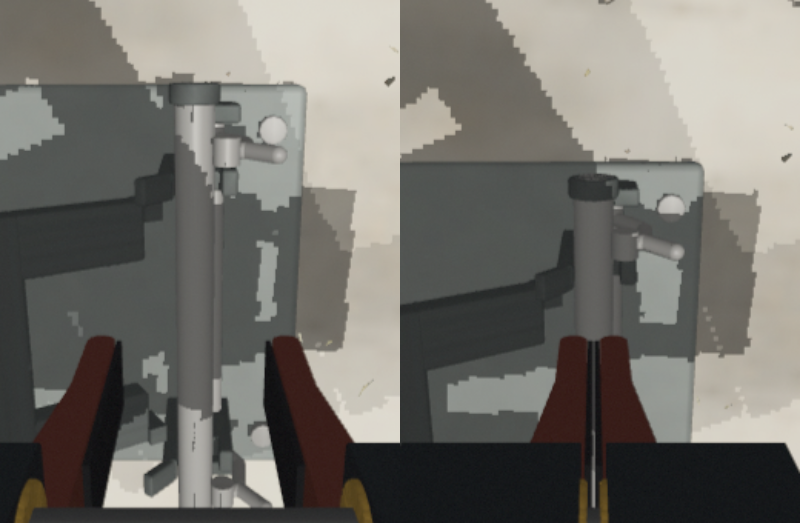

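The rod's top is at z = 0.051 at both test points, so its axis is 45 mm up and it is home under the shut jaws. Next I'll pick up the block.

```bash
cat > place.py <<'E'
from h import *
S=np.array([.4693,.2441]); a=-1.5003; s=np.radians(29.3)
ux=np.array([np.cos(a),np.sin(a),0]); up=ux*np.cos(s)+[0,0,np.sin(s)]; n=-ux*np.sin(s)+np.array([0,0,np.cos(s)])
x=-up; z=-n; RT=np.c_[x,np.cross(z,x),z]; QT=quat(RT)
SH=.008; TZ=.006
def tcp(dx,dz): # dx: block upslope of home, dz: underside above face
    return np.array([*S,.045])+up*(.051-SH+dx)+n*(-.008+dz+TZ)
E
python3 - <<'E'
from place import *
print(kin.inverse_kinematics(tcp(.012,.02),QT),kin.inverse_kinematics(tcp(.012,.08),QT))
hd=np.radians(66.3); l=np.array([np.cos(hd),np.sin(hd)])
B=np.array([.475,-.4008])+SH*l; q=quat(down(hd))
t=manip.get_tcp_pos(); manip.movel([t[0],t[1],.16],v=.3)
manip.move_pose([*B,.13],q); 
manip.command_gripper(1)
manip.movel([*B,.05],v=.15)
hit=manip.movel([*B,TZ],v=.05,until_force=6); print(hit,manip.get_tcp_pos())
if not hit:
    manip.command_gripper(0); print(manip.get_grip_width()*88,manip.get_finger_force())
    manip.movel([*B,.16],v=.2); print(manip.get_grip_width()*88,manip.get_time(),manip.get_joint_pos())
    viewer.read_camera("wrist"); print(nets.recognise("wrist","block"))
E
```

```text
[ 0.637   0.6097  1.8147 -0.4916  1.0649  0.8841] [ 0.6784  0.5467  1.7616 -0.4492  1.1815  0.8544]
False [ 0.4784 -0.3936  0.0062]
59.82472795438847 29.98327285051346
59.95122989320989 36.1167 [-0.7077  0.4902  1.6887  0.      0.9646 -0.2941]
[{'bbox': [317.1, 301.8, 160.6, 174.7], 'conf': 0.78}]
```

```bash
python3 - <<'E'
from place import *
manip.move_pose(tcp(.012,.06),QT); manip.movel(tcp(.012,.010),v=.15)
f0=manip.get_ft_force(); print(manip.get_time(),manip.get_grip_width()*88,f0)
hit=manip.movel(tcp(.012,-.012),v=.02,until_force=4)
t=manip.get_tcp_pos(); dz=(t-tcp(.012,0))@n; manip.wait(.05); f=manip.get_ft_force()-f0; print(hit,dz,f@n,f@up,manip.get_ft_torque(),manip.get_time())
dz+=.0012
manip.movel(tcp(.012,dz),v=.05)
hit=manip.movel(tcp(-.012,dz),v=.025,until_force=4)
t=manip.get_tcp_pos(); dx=(t-tcp(0,0))@up; f=manip.get_ft_force()-f0; print(hit,dx,f@n,f@up,manip.get_time())
np.save("f0.npy",f0); np.save("d.npy",[dx,dz])
E
```

```text
38.9417 59.858637966947924 [-0.9007  0.3379 -1.431 ]
True 0.0008014424175905 5.643618656618458 1.8892023407578569 [-0.0864  0.0422 -0.0996] 39.6
True -0.00028869853473428397 -0.11106932596208147 1.1749933165755158 40.4333
```

```bash
python3 - <<'E'
from place import *
f0=np.load("f0.npy"); dx,dz=np.load("d.npy"); c=dx-.0004; d=dz-.0008
y=np.cross(n,up)
for k in range(14):
    manip.movel(tcp(c,d),v=.02); manip.wait(.1)
    f=manip.get_ft_force()-f0; t=manip.get_tcp_pos()-tcp(0,0)
    print(np.round([d*1e3,t@n*1e3,t@up*1e3,f@n,f@up,f@y],2),manip.get_ft_torque()@y,manip.get_time())
    if f@n>11: break
    if f@up<1.5: c-=.0003
    d-=.0004 if f@n<6 else .0002
manip.wait(.5); f=manip.get_ft_force()-f0; print(f@n,f@up,manip.get_grip_width()*88,manip.get_time())
snap("fin"); [print(c,nets.recognise("wrist",c)) for c in ("block","stop_rod")]
E
```

```text
[ 1.2   1.07 -0.38  2.37  3.24  0.29] -0.3820066344644469 40.7833
[ 0.8   0.83 -0.41  5.07  5.33 -0.25] -0.5927185602608882 41.1333
[ 0.4   0.79 -0.41  7.95  5.75 -1.78] -0.6782937146700517 41.4833
[ 0.2   0.81 -0.4   9.81  7.68 -3.54] -0.8203816234666766 41.8333
[ 0.    0.8  -0.41 12.28  6.63 -2.65] -0.7980641984573776 42.1833
10.92556388331642 6.825447881507256 60.10655874583816 42.6833
block [{'bbox': [317.6, 304.2, 158.9, 173.0], 'conf': 0.97}]
stop_rod [{'bbox': [317.1, 204.7, 416.7, 39.5], 'conf': 0.82}]
```

```bash
python3 -c "
from station import manip
print(manip.job_done(),manip.get_time())"
```

```text
the job is handed in; nothing more can be done
the job is handed in; nothing more can be done
```

I handed the job in at about 43 s of the 58 s allowed. By touch the rod is home at both ends, though I never saw the jaws shut over it. The block is held on the face against the rod at about 11 N; that it lies flat rests on the stiff contact, as I did not measure its angle separately.

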